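# Put the fitting column away in the column drawer

## Robot

A 7-joint arm with a two-finger parallel gripper is mounted at the origin on a cart in front of the work surface, level with it; the furniture and walls round the work are solid. World frame = base frame: x ahead of the robot, y to its left, z up, the work surface at z = 0. Lengths are in m, angles in rad, forces in N, time in s.
With the tool pointing down it reaches from about 0.425 to 0.925 m from the base axis. Payload 6.8 kg.
Tool frame: the origin (TCP) lies on the centre line of the jaws, within the pads' length; the fingertips stand 11 mm ahead of it and the grasp point (between the pads) lies 8 mm behind it; z points along the fingers, y is the direction in which the jaws open and shut (so a half turn about z gives the same grasp; the last joint's range is limited). The gripper opens to 85 mm and grips with 20 to 120 N. Pads are 22 mm wide; open, the fingers measure 114 mm over their backs; the gripper's body (76 mm by 85 mm) begins 54 mm behind the grasp point. The pads swing forward as they close: fully open they stand 13 mm farther back than shut.
Start: joints at [-1.216, 0.477, 0.022, 1.555, -0.011, 1.109, -0.083], TCP at [0.301, 0.604, 0.242] pointing down, gripper open.
Joint ranges: [-2.96, 2.96], [-0.34, 2.1], [-1.41, 1.46], [0.24, 2.44], [-1.37, 4.51], [0.17, 1.92], [-2.96, 2.96]. Speed limits (rad/s): [2.39, 2.39, 3.14, 3.14, 3.14, 3.14, 3.14].

## Interface

Orientations are given as a rotation vector (axis times angle).
In Python, from bench import r gives the robot as it stands.
- The arm moves only by the tool send_rows, never from a script. Its argument "deltas" is a list of rows, each a list of 7 numbers: the opening, from 0 (shut) to 1 (fully open), then the shift along the tool's x, y, z as a fraction of full scale, then the turn, a rotation vector about the tool's x, y, z as a fraction of full scale. In form: [[hand, x, y, z, ax, ay, az], ...]. A call has 1 to 20 rows; each row is the pose to reach, as a shift and turn from the pose commanded when the call began, along the tool's axes at that moment, turning the shorter way round; what a row does not reach only later rows make up. Full scale, the value 1, is 150 mm for a shift and 180 degrees for a turn. A row lasts 1/12 s, in which the tool goes at most 41.7 mm and 7.16 degrees, less where a joint would pass 70% of its speed; a pose out of reach is approached as far as the arm can. A call with a number of a shift or a turn outside -1 to 1 is refused whole. A call with a gripper value outside its range is refused whole. The fingers move at their own pace and stop on an object; "squeeze" is the grip in N (left out, the last holds). Time passes only in rows, so rows that repeat a pose let the fingers close. It gives the time, the measured TCP pose, the force and the opening at its end, in the units of the state.
- r.get_obs(): the state, without advancing time (a new reading comes with each control period).
- r.grab_frame(name): name is "scene" or "top"; returns a dict with "pixels" (420x560x3 uint8, red, green, blue), "camera_matrix" (3x3 intrinsics, pixels), "dist_coeffs" ([k1, k2, p1, p2, k3] as OpenCV has them; the pictures are not rectified), "rvec" (rotation vector, rad) and "tvec" (3), from world to camera coordinates, as OpenCV has them. Camera axes: x right, y down, z forward; pixel columns grow to the right and rows downward; lengths in m; the calibration is good to about 2 mm. A picture is of the moment at which its call begins. There is no depth.
- r.hand_in(): hands the job in, once; it reports no verdict.
The state is a dict: "clock": time; "joints": joint angles; "qvel": joint speeds; "tau": joint torques, N m; "tcp_pos": TCP position; "orientation": TCP orientation; "contact_force": force on the tool from outside, world axes, zero at the start; "moment": the same for the moment, N m; "grip_width": finger opening in m.
Only numpy, scipy, OpenCV 4.12 (cv2) and the standard library are available. Lean on these libraries where they do the work, as an engineer would, in place of code of your own. Each camera call takes 0.05 s, during which the arm holds its last target. There are 200 camera calls.

## Task

Pull the top drawer of the small cabinet all the way out to its stop, then take the one of the three steel columns that just fills the space between the end stops of the drawer's empty cradle (neither too long nor much too short) and lay it down in the cradle. Then push the drawer fully shut with the column in it, leaving the two other columns where they lie.

Things in the scene. Friction and masses are not known exactly. Their poses are not given: they have to be found in the camera images.
- cabinet: Small white two-drawer cabinet fixed on the bench, 145 mm deep, 136 mm wide, 130 mm high. Origin: bottom centre of its front face, on the bench. x points straight back into the cabinet, y to the left along its front, z up; it may stand turned a little. The lower drawer is fixed and has only a flush dark recess; only the top drawer, with the bow handle, opens.
- drawer (a joint): Travel of the top drawer in m: 0 shut, 0.115 fully out at its stop. It slides along the cabinet's -x, needs about 3 N plus 12 N per m/s, and stays where it is left. It may start up to 20 mm open. Its grey front is 64 to 120 mm above the bench and stands 11 mm in front of the cabinet's face when shut; its floor is 73 mm, its side walls' rims 107 mm above the bench.
- handle (a point): Middle of the steel bow handle on the top drawer's front, 99 mm above the bench: a level round bar 10 mm thick, straight for 80 mm along y, joined to the front by a 10 mm leg at each end (48 mm either side of the middle). Bar's centre line 50 mm before the drawer front: a 45 mm gap, open above and below, lies behind the bar. Moves with the drawer; axes as the cabinet's.
- cradle (a point): Centre of the cradle in the top drawer: the stored column's axis lies here at mid-length, along y. 130 mm behind the handle's bar, 91 mm above the bench; 46 mm before the cabinet's face when the drawer is at its stop. Two black V saddles 22 mm either side carry the tube; black end stops (30 mm wide, rising 12 mm above this point) stand 97 mm apart. Moves with the drawer; axes as the cabinet's.
- column_short: Loose steel chromatography column lying on its side on the bench, 65 mm long overall (the shortest of three, too short for the cradle): a tube 18 mm in diameter with a hexagonal fitting, 24 mm across flats and 10 mm long, at each end, 104 g. The body's own y axis runs along the column; its origin is at mid-length, 12 mm off the axis (on the bench at the start). Ends are alike.
- column_short_mid (a point): Point on the axis of column_short at mid-length, 12 mm above the bench at the start. Grip the tube here, across its length; 18 mm wide.
- column_middle: Loose steel chromatography column lying on its side on the bench, 85 mm long overall (the middle one of three, the one that fits the cradle with 6 mm to spare at each end): a tube 18 mm in diameter with a hexagonal fitting, 24 mm across flats and 10 mm long, at each end, 136 g. The body's own y axis runs along the column; its origin is at mid-length, 12 mm off the axis (on the bench at the start). Ends are alike.
- column_middle_mid (a point): Point on the axis of column_middle at mid-length, 12 mm above the bench at the start. Grip the tube here, across its length; 18 mm wide.
- column_long: Loose steel chromatography column lying on its side on the bench, 105 mm long overall (the longest of three, too long for the cradle): a tube 18 mm in diameter with a hexagonal fitting, 24 mm across flats and 10 mm long, at each end, 168 g. The body's own y axis runs along the column; its origin is at mid-length, 12 mm off the axis (on the bench at the start). Ends are alike.
- column_long_mid (a point): Point on the axis of column_long at mid-length, 12 mm above the bench at the start. Grip the tube here, across its length; 18 mm wide.
There are look-alikes about, which are no part of the job. Leave any green look-alike of the column_middle alone.

How it is judged:
By the outcome, as a careful person would: the job done as asked, in the order asked, and still so for the second after the job is handed in, with the robot touching nothing.
It also fails if it takes over 51 s, if anything falls off the work surface, if the arm or the gripper's body presses on something with over 40 N, if the wrist force passes 120 N, or if a joint passes its speed limit or range.

## Working session

There is one attempt and no reset: what is moved stays moved. The work goes in short steps, Python scripts to look and compute and a tool call to move; the robot and the scene stay as the last step left them, time stands still between calls to the robot, and variables do not carry over. Pictures are saved under pics/ and viewed, about 8 in all and at most 12, crops included, and the job is handed in when it is done.

Besides the shell and the picture viewer there is one more tool, called by a JSON object that holds its "op" and its "data". send_rows: Moves the arm, as the interface text tells. Shift numbers are shares of 150 mm and turn numbers shares of 180 degrees, none past 1 either way. Its arguments: {"type":"object","properties":{"deltas":{"type":"array","items":{"type":"array","items":{"type":"number"}}},"squeeze":{"type":"number"}},"required":["deltas"]}

```bash
mkdir -p pics
cat > h.py <<'E'
import numpy as np, cv2
from bench import r
def grab(n,f=None):
    d=r.grab_frame(n)
    if f: cv2.imwrite('pics/'+f,cv2.cvtColor(d['pixels'],cv2.COLOR_RGB2BGR))
    return d
def ray(d,uv):
    K=np.array(d['camera_matrix']);D=np.array(d['dist_coeffs'])
    p=cv2.undistortPoints(np.array(uv,float).reshape(-1,1,2),K,D).reshape(-1,2)
    R=cv2.Rodrigues(np.array(d['rvec'],float))[0];t=np.array(d['tvec'],float).ravel()
    return -R.T@t,(np.c_[p,np.ones(len(p))])@R
def onz(d,uv,z):
    c,v=ray(d,uv);return c+v*((z-c[2])/v[:,2])[:,None]
def proj(d,X):
    return cv2.projectPoints(np.array(X,float).reshape(-1,1,3),np.array(d['rvec'],float),np.array(d['tvec'],float),np.array(d['camera_matrix']),np.array(d['dist_coeffs']))[0].reshape(-1,2)
E
python3 - <<'E'
from h import *
for n in('scene','top'):
    d=grab(n,n+'0.png'); c,_=ray(d,[[280,210]]);print(n,c,onz(d,[[280,210],[0,0],[559,0],[559,419],[0,419]],0).round(3).tolist())
o=r.get_obs();print(o)
E
```

```text
scene [ 0.04553576 -0.30799016  0.43175076] [[0.645, 0.488, 0.0], [10.678, 73.923, 0.0], [-22.986, -11.243, 0.0], [0.554, -0.178, 0.0], [0.036, 0.189, 0.0]]
top [0.45489598 0.30351011 0.98297952] [[0.499, 0.31, 0.0], [0.879, 0.836, 0.0], [0.896, -0.199, 0.0], [0.14, -0.187, 0.0], [0.122, 0.796, 0.0]]
{'clock': 0.1, 'joints': array([-1.21612813,  0.47772052,  0.02231909,  1.55636363, -0.01150183,
        1.10928396, -0.08310743]), 'qvel': array([-0.00102657, -0.00203718,  0.00048924, -0.00131421,  0.00084586,
       -0.00121233,  0.00034312]), 'tau': array([ 5.17179622e-03, -5.97762144e+01,  1.61380872e+00, -2.81955332e+01,
        1.28315089e-02,  5.03688992e-03, -9.80590926e-06]), 'tcp_pos': array([0.30110205, 0.60354163, 0.24141573]), 'orientation': array([-7.20333041e-01, -3.05761456e+00,  2.55242667e-03]), 'contact_force': array([ 1.01140947, -0.03093528, -0.85973802]), 'moment': array([ 0.03345855,  0.0062527 , -0.01097681]), 'grip_width': 0.08526006863377733}
```

View pics/scene0.png

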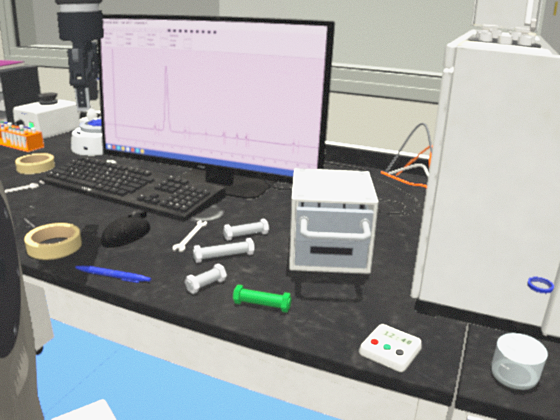

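View pics/top0.png

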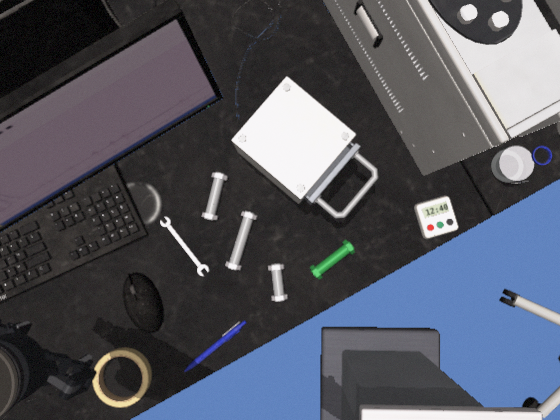

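The scene view shows the cabinet at (333,220), three steel columns at (246,230), (224,250) and (206,278), and a green look-alike at (262,298). In the top view the cabinet is at (295,140) and the handle bar near (360,195). The columns there are at (214,196), (240,240) and (278,283), with the green one at (333,259). Next I'll measure their lengths.

Run:
```python
from h import *
d=grab('top');im=d['pixels']
g=im.min(2)
m=((g>95)*255).astype(np.uint8)
cs,_=cv2.findContours(m,cv2.RETR_EXTERNAL,cv2.CHAIN_APPROX_NONE)
for c in cs:
    a=cv2.contourArea(c)
    if a<150: continue
    (cx,cy),wh,an=cv2.minAreaRect(c)
    if not(150<cx<400 and 60<cy<310):continue
    b=cv2.boxPoints(((cx,cy),wh,an))
    print('blob',a,(round(cx),round(cy)))
    if a<1500:
        W=onz(d,b,0.012)[:,:2]; e=[W[1]-W[0],W[2]-W[1]]
        L=[np.linalg.norm(x) for x in e]; k=int(np.argmax(L))
        print('  ctr',W.mean(0).round(4),'LxW',np.round(L,4),'yaw axis deg',np.degrees(np.arctan2(e[k][1],e[k][0])).round(1))
# roof: white bright
m=((g>200)*255).astype(np.uint8); m=cv2.morphologyEx(m,cv2.MORPH_OPEN,np.ones((9,9)))
cs,_=cv2.findContours(m,cv2.RETR_EXTERNAL,cv2.CHAIN_APPROX_NONE)
for c in cs:
    (cx,cy),wh,an=cv2.minAreaRect(c)
    if 230<cx<360 and cv2.contourArea(c)>3000:
        ap=cv2.approxPolyDP(c,6,True).reshape(-1,2);print(ap.tolist())
        W=onz(d,ap,0.13)[:,:2];print(W.round(4).tolist(),[np.linalg.norm(W[i]-W[i-1]).round(4) for i in range(len(W))])
cr=cv2.resize(im[70:310,180:400],None,fx=2.5,fy=2.5,interpolation=cv2.INTER_CUBIC)
cv2.imwrite('pics/crop1.png',cr[:,:,::-1])
```

```text
blob 382.0 (278, 282)
  ctr [0.3712 0.3118] LxW [0.0285 0.067 ] yaw axis deg -172.8
blob 358.5 (183, 246)
  ctr [0.4315 0.4795] LxW [0.0215 0.1266] yaw axis deg -139.9
blob 575.5 (241, 240)
  ctr [0.4435 0.3785] LxW [0.1071 0.0276] yaw axis deg -16.1
blob 162.0 (154, 203)
  ctr [0.506  0.5346] LxW [0.0225 0.0661] yaw axis deg -176.5
blob 39131.5 (346, 299)
blob 459.5 (214, 196)
  ctr [0.5216 0.4273] LxW [0.0869 0.0282] yaw axis deg -12.5
blob 10749.5 (310, 151)
[[283, 80], [235, 143], [303, 194], [345, 146], [347, 127]]
[[0.6993, 0.3079], [0.5971, 0.3817], [0.5185, 0.2735], [0.5954, 0.2086], [0.6257, 0.2057]] [np.float64(0.126), np.float64(0.1261), np.float64(0.1338), np.float64(0.1006), np.float64(0.0304)]
```

View pics/crop1.png

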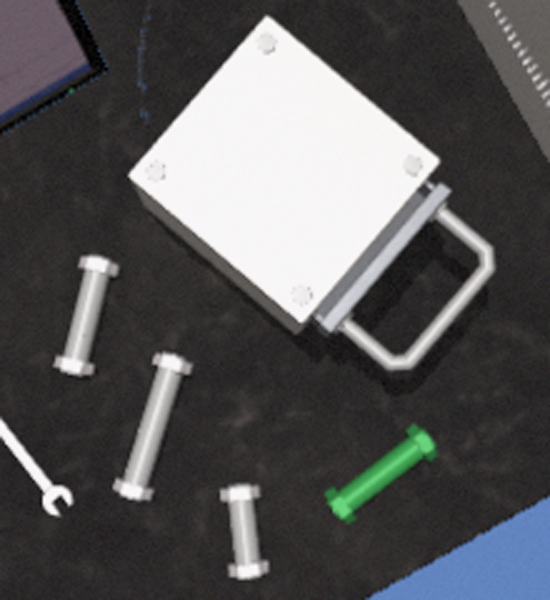

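The crop shows the middle column at top-view (214,196), measuring 87 mm. The long one at (240,240) measures 107 mm and the short one at (278,283) measures 67 mm. I leave the green one at (333,259) alone. My choice is (214,196). The drawer is slightly open, and the bar runs from (376,173) to (341,214).

```bash
python3 - <<'E'
from h import *
d=grab('top')
P=lambda q:np.array(q,float)/2.5+[180,70]-.3
W=onz(d,P([[268,16],[129,176],[303,323],[440,160]]),.13)[:,:2]
print(W.round(4),[np.linalg.norm(W[i]-W[i-1]).round(4) for i in range(4)])
bx=(W[0]+W[1])/2-(W[2]+W[3])/2  # check: 0-1 is back?
e1=(W[1]-W[2]);e2=(W[0]-W[3]);print('left-edge dirs',np.degrees(np.arctan2(e1[1],e1[0])),np.degrees(np.arctan2(e2[1],e2[0])))
f=W[2]-W[3];b=W[1]-W[0];print('y dirs',np.degrees(np.arctan2(f[1],f[0])),np.degrees(np.arctan2(b[1],b[0])))
O=(W[2]+W[3])/2;print('front centre',O)
H=onz(d,P([[487,265],[403,358],[447,312]]),.099)[:,:2];print(H.round(4))
h=H[1]-H[0];print('bar dir',np.degrees(np.arctan2(h[1],h[0])),np.linalg.norm(h))
E
python3 - <<'E'
from h import *
d=grab('scene','scene1.png')
# scene-view bar check: predicted projections and column check
im=d['pixels'];cr=cv2.resize(im[160:330,150:390],None,fx=3,fy=3,interpolation=cv2.INTER_CUBIC)
cv2.imwrite('pics/crop2.png',cr[:,:,::-1])
E
```

```text
[[0.7057 0.3019]
 [0.6016 0.3877]
 [0.5108 0.2766]
 [0.6152 0.1919]] [np.float64(0.1424), np.float64(0.1349), np.float64(0.1435), np.float64(0.1345)]
left-edge dirs 50.70596276895003 50.545263853735776
y dirs 140.95140359960988 140.5093607859123
front centre [0.56299135 0.23425888]
[[0.5527 0.1567]
 [0.4913 0.2106]
 [0.5216 0.1824]]
bar dir 138.7094464797573 0.08172063810215485
```

View pics/crop2.png

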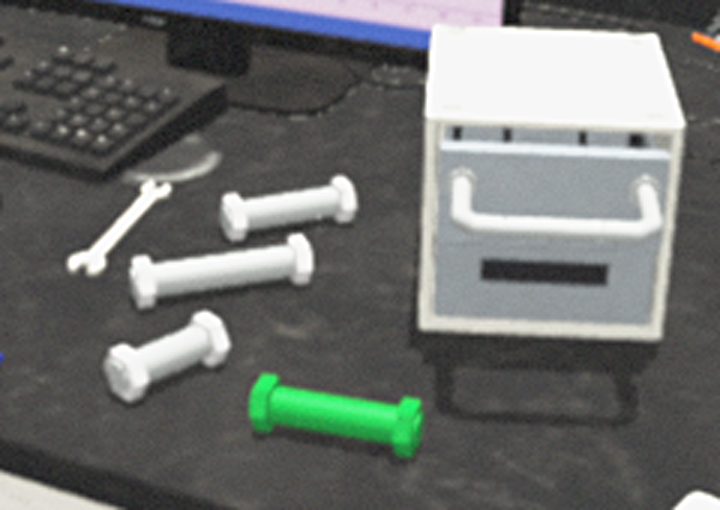

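```bash
cat >> h.py <<'E'
from scipy.spatial.transform import Rotation as Ro
def delta(o,pos,yaw):
    """fractions taking state o (or (pos,R)) to pos, tool down, tool y at yaw deg"""
    p,R=(o['tcp_pos'],Ro.from_rotvec(o['orientation'])) if isinstance(o,dict) else o
    y=np.array([np.cos(np.radians(yaw)),np.sin(np.radians(yaw)),0]);z=np.array([0,0,-1.])
    T=Ro.from_matrix(np.c_[np.cross(y,z),y,z])
    s=R.inv().apply(np.array(pos)-p)/.15; t=(R.inv()*T).as_rotvec()/np.pi
    print(np.r_[s,t].round(4).tolist()); return np.array(pos,float),T
E
python3 - <<'E'
from h import *
o=r.get_obs();P=(o['tcp_pos'],Ro.from_rotvec(o['orientation']))
print(np.linalg.norm(np.array([.5211,.1833])-o['tcp_pos'][:2]))
for f in(.25,.5,.75,1.):
    a=o['tcp_pos'];b=np.array([.5211,.1833,.2]);
    delta(o,a+(b-a)*f,63.5+(50.6-63.5)*f)
E
```

```text
0.4744790883307059
[-0.6408, -0.4634, 0.0702, -0.0003, 0.0, 0.0178]
[-1.2815, -0.9268, 0.1404, -0.0003, 0.0, 0.0357]
[-1.9223, -1.3902, 0.2105, -0.0003, 0.0, 0.0537]
[-2.563, -1.8536, 0.2807, -0.0003, 0.0001, 0.0716]
```

{"op": "send_rows", "data": {"deltas": [[0.42, -0.28, -0.21, 0.03, 0, 0, 0], [0.42, -0.56, -0.42, 0.06, 0, 0, 0], [0.42, -0.85, -0.62, 0.09, 0, 0, 0], [0.42, -0.85, -0.62, 0.09, 0, 0, 0]]}}

```text
clock: 0.58
tcp_pos: [0.3754, 0.4606, 0.2284]
orientation: [0.723, 3.057, -0.002]
contact_force: [1.1, -0.3, -0.4]
grip_width: 0.0386
```

{"op": "send_rows", "data": {"deltas": [[0.42, -0.28, -0.21, 0.03, 0, 0, 0], [0.42, -0.56, -0.42, 0.06, 0, 0, 0], [0.42, -0.85, -0.62, 0.09, 0, 0, 0], [0.42, -0.85, -0.62, 0.09, 0, 0, 0]]}}

```text
clock: 0.92
tcp_pos: [0.4478, 0.3202, 0.2152]
orientation: [0.724, 3.057, -0.001]
contact_force: [1.8, -0.3, 0.2]
grip_width: 0.0361
```

{"op": "send_rows", "data": {"deltas": [[0.42, -0.28, -0.21, 0.03, 0, 0, 0.03], [0.42, -0.56, -0.42, 0.06, 0, 0, 0.0716], [0.42, -0.85, -0.61, 0.09, 0, 0, 0.0716], [0.42, -0.86, -0.61, 0.1, 0, 0, 0.0716], [0.42, -0.86, -0.61, 0.1, 0, 0, 0.0716], [0.42, -0.86, -0.61, 0.1, 0, 0, 0.0716]]}}

```text
clock: 1.42
tcp_pos: [0.5219, 0.1818, 0.2001]
orientation: [1.066, 2.955, -0.001]
contact_force: [-0.9, 0.5, -0.1]
grip_width: 0.0357
```

Run:
```python
from h import *
o=r.get_obs();print(o['clock'],o['tcp_pos'],o['grip_width'])
delta(o,[.5211,.1833,.2],50.6);delta(o,[.5211,.1833,.091],50.6)
d=grab('scene','scene2.png')
d=grab('top');
```

```text
1.4167 [0.5218715  0.1817894  0.20012243] 0.035666998245789824
[0.0104, 0.0045, 0.0008, -0.0002, 0.0001, -0.0016]
[0.0107, 0.0049, 0.7275, -0.0002, 0.0001, -0.0016]
```

View pics/scene2.png

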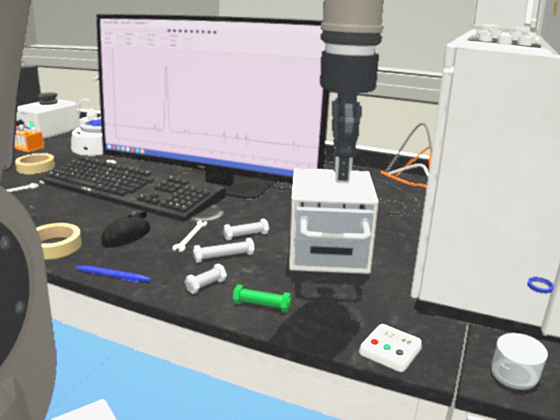

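The gripper's fingertips are at (343,178), above the cabinet front. The bar runs from (304,228) to (368,233), with its middle near (336,234). I'll check my bar estimate against this view.

Run:
```python
from h import *
d=grab('scene')
c,s=np.cos(np.radians(50.6)),np.sin(np.radians(50.6));X=np.array([c,s,0]);Y=np.array([-s,c,0]);B=np.array([.5211,.1833,.099])
print(proj(d,[B,B+.04*Y,B-.04*Y,B-.02*X,B+.02*X]).round(1).tolist())
g=d['pixels'].min(2).astype(int)
for u in(315,325,336,345,355):print(u,g[218:246,u].tolist())
```

```text
[[336.4, 235.3], [309.4, 234.2], [363.4, 236.5], [337.1, 241.4], [335.8, 229.5]]
315 [155, 162, 153, 161, 162, 155, 155, 158, 161, 157, 155, 155, 153, 186, 244, 251, 249, 232, 201, 167, 158, 152, 150, 145, 149, 149, 149, 134]
325 [161, 160, 159, 154, 162, 152, 160, 155, 156, 155, 160, 153, 155, 157, 170, 200, 208, 205, 194, 178, 160, 154, 152, 152, 145, 155, 150, 152]
336 [154, 160, 159, 156, 155, 158, 156, 152, 153, 152, 154, 156, 153, 154, 160, 176, 202, 210, 203, 186, 169, 153, 148, 151, 144, 145, 149, 147]
345 [156, 161, 148, 157, 153, 156, 154, 154, 157, 156, 153, 160, 157, 151, 165, 228, 250, 249, 240, 219, 177, 156, 149, 152, 150, 146, 151, 151]
355 [158, 158, 151, 155, 153, 159, 152, 156, 161, 155, 151, 150, 152, 151, 155, 216, 249, 249, 245, 224, 191, 164, 148, 143, 142, 145, 151, 152]
```

{"op": "send_rows", "data": {"deltas": [[0.42, 0.01, 0.005, 0.2, 0, 0, 0], [0.42, 0.01, 0.005, 0.4, 0, 0, 0], [0.42, 0.01, 0.005, 0.5, 0, 0, 0], [0.42, 0.01, 0.005, 0.6, 0, 0, 0], [0.42, 0.01, 0.005, 0.67, 0, 0, 0], [0.42, 0.01, 0.005, 0.728, 0, 0, 0], [0.42, 0.01, 0.005, 0.728, 0, 0, 0]]}}

```text
clock: 2.15
tcp_pos: [0.5192, 0.1865, 0.0898]
orientation: [-1.056, -2.957, 0.002]
contact_force: [-0.3, 0.1, 0.2]
grip_width: 0.0353
```

{"op": "send_rows", "data": {"deltas": [[0.0, 0, 0, 0, 0, 0, 0], [0.0, 0, 0, 0, 0, 0, 0], [0.0, 0, 0, 0, 0, 0, 0], [0.0, 0, 0, 0, 0, 0, 0], [0.0, 0, 0, 0, 0, 0, 0], [0.0, 0, 0, 0, 0, 0, 0]], "squeeze": 40}}

```text
clock: 2.65
tcp_pos: [0.5204, 0.186, 0.0918]
orientation: [1.059, 2.958, 0.001]
contact_force: [-3.5, -0.8, 5.6]
grip_width: 0.0089
```

{"op": "send_rows", "data": {"deltas": [[0.0, 0, -0.04, 0, 0, 0, 0], [0.0, 0, -0.1, 0, 0, 0, 0], [0.0, 0, -0.18, 0, 0, 0, 0], [0.0, 0, -0.26, 0, 0, 0, 0], [0.0, 0, -0.34, 0, 0, 0, 0], [0.0, 0, -0.42, 0, 0, 0, 0], [0.0, 0, -0.5, 0, 0, 0, 0], [0.0, 0, -0.56, 0, 0, 0, 0], [0.0, 0, -0.62, 0, 0, 0, 0], [0.0, 0, -0.66, 0, 0, 0, 0], [0.0, 0, -0.69, 0, 0, 0, 0], [0.0, 0, -0.71, 0, 0, 0, 0], [0.0, 0, -0.71, 0, 0, 0, 0]]}}

```text
clock: 3.73
tcp_pos: [0.452, 0.1028, 0.0917]
orientation: [-1.06, -2.957, -0.001]
contact_force: [-2.9, 3.0, 9.8]
grip_width: 0.0084
```

{"op": "send_rows", "data": {"deltas": [[0.0, 0, -0.015, 0, 0, 0, 0], [0.0, 0, -0.03, 0, 0, 0, 0], [0.0, 0, -0.03, 0, 0, 0, 0]]}}

```text
clock: 3.98
tcp_pos: [0.4495, 0.0997, 0.0917]
orientation: [1.06, 2.957, 0.001]
contact_force: [-1.8, 2.3, 8.4]
grip_width: 0.0085
```

{"op": "send_rows", "data": {"deltas": [[0.0, 0, -0.015, 0, 0, 0, 0], [0.0, 0, -0.03, 0, 0, 0, 0], [0.0, 0, -0.03, 0, 0, 0, 0]]}}

```text
clock: 4.23
tcp_pos: [0.4488, 0.0988, 0.0918]
orientation: [1.056, 2.955, 0.008]
contact_force: [5.0, 11.1, -3.3]
grip_width: 0.0084
```

{"op": "send_rows", "data": {"deltas": [[0.0, 0, -0.015, 0, 0, 0, 0], [0.0, 0, -0.03, 0, 0, 0, 0], [0.0, 0, -0.03, 0, 0, 0, 0]]}}

```text
clock: 4.48
tcp_pos: [0.4487, 0.0987, 0.0919]
orientation: [1.051, 2.952, 0.017]
contact_force: [14.1, 21.1, -18.3]
grip_width: 0.008
```

The drawer hit its stop: force along the pull rose to about 25 N and motion ceased. Now I relax, release and rise.

{"op": "send_rows", "data": {"deltas": [[0.0, 0, 0.04, 0, 0, 0, 0], [0.0, 0, 0.04, 0, 0, 0, 0], [0.42, 0, 0.04, 0, 0, 0, 0], [0.42, 0, 0.04, 0, 0, 0, 0], [0.42, 0, 0.04, 0, 0, 0, 0], [0.42, 0, 0.04, -0.2, 0, 0, 0], [0.42, 0, 0.04, -0.45, 0, 0, 0], [0.42, 0, 0.04, -0.7, 0, 0, 0], [0.42, 0, 0.04, -0.7, 0, 0, 0], [0.42, 0, 0.04, -0.7, 0, 0, 0]]}}

```text
clock: 5.32
tcp_pos: [0.4489, 0.0973, 0.1978]
orientation: [1.06, 2.954, 0.004]
contact_force: [-0.3, 0.4, -0.0]
grip_width: 0.0356
```

Run:
```python
from h import *
o=r.get_obs();print(o['tcp_pos'],o['contact_force'])
P=delta(o,[.485,.263,.197],64);P=delta(P,[.521,.4265,.16],77.5);delta(P,[.521,.4265,.014],77.5)
```

```text
[0.44890353 0.09732541 0.19782507] [-0.33440313  0.40576823 -0.02735135]
[0.5162, 1.0057, 0.008, 0.001, 0.0007, -0.0748]
[0.2621, 1.0849, 0.2467, 0.0, 0.0, -0.075]
[0.0, 0.0, 0.9733, 0.0, 0.0, 0.0]
```

{"op": "send_rows", "data": {"deltas": [[0.5, 0.1, 0.2, 0, 0, 0, -0.02], [0.5, 0.22, 0.45, 0, 0, 0, -0.045], [0.5, 0.35, 0.7, 0, 0, 0, -0.075], [0.5, 0.5, 0.96, 0, 0, 0, -0.075], [0.5, 0.5, 0.96, 0, 0, 0, -0.075], [0.5, 0.5, 0.96, 0, 0, 0, -0.075]]}}

```text
clock: 5.82
tcp_pos: [0.4802, 0.2588, 0.1941]
orientation: [-0.697, -3.061, 0.003]
contact_force: [-0.4, -0.7, -1.4]
grip_width: 0.0429
```

{"op": "send_rows", "data": {"deltas": [[0.5, 0.07, 0.25, 0.06, 0, 0, -0.02], [0.5, 0.14, 0.5, 0.12, 0, 0, -0.045], [0.5, 0.21, 0.75, 0.18, 0, 0, -0.075], [0.5, 0.27, 0.98, 0.24, 0, 0, -0.075], [0.5, 0.27, 0.98, 0.24, 0, 0, -0.075], [0.5, 0.27, 0.98, 0.24, 0, 0, -0.075]]}}

```text
clock: 6.32
tcp_pos: [0.5082, 0.4058, 0.1575]
orientation: [-0.338, -3.121, 0.006]
contact_force: [-0.1, -0.3, -0.0]
grip_width: 0.0427
```

Run:
```python
from h import *
o=r.get_obs();print(o['tcp_pos'])
delta(o,[.521,.4265,.07],77.5);delta(o,[.521,.4265,.014],77.5)
d=grab('top');im=d['pixels'];s=grab('scene')['pixels']
a=cv2.resize(im[110:310,180:400],None,fx=2,fy=2);b=cv2.resize(s[170:290,180:280],(333,400))
cv2.imwrite('pics/c3.png',np.hstack([a,b])[:,:,::-1])
```

```text
[0.50823048 0.40578204 0.1574739 ]
[-0.055, 0.1554, 0.5824, -0.0012, -0.0007, 0.0008]
[-0.0558, 0.1568, 0.9558, -0.0012, -0.0007, 0.0008]
```

View pics/c3.png

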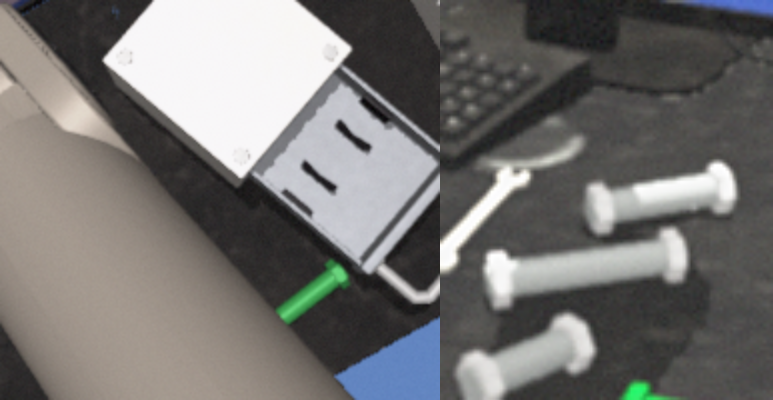

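The view shows the drawer fully out, with the saddles at top-view (356,177) and (340,198) and the end stops at (367,164) and (329,211). All the columns are unmoved. The middle column is at scene (246,229), and the gripper hasn't reached it yet.

Run:
```python
from h import *
d=grab('top');s=grab('scene')
S=onz(d,[[356.5,177.5],[340,198.5]],.086);T=onz(d,[[367.5,164],[329,211]],.1)
for q in(S,T):v=q[1]-q[0];print(q.mean(0).round(4),np.linalg.norm(v).round(4),np.degrees(np.arctan2(v[1],v[0])).round(1))
im=s['pixels'];m=(im.min(2)>95).astype(np.uint8)*255
cs,_=cv2.findContours(m[200:245,215:285],cv2.RETR_EXTERNAL,cv2.CHAIN_APPROX_NONE)
for c in cs:
  if cv2.contourArea(c)>100:
    (cx,cy),w,a=cv2.minAreaRect(c);print(cx+215,cy+200,w,a)
    print(onz(s,[[cx+215,cy+200]],.012))
print(proj(s,[[.521,.4265,.012]]))
```

```text
[0.533  0.1976 0.086 ] 0.0442 142.7
[0.5327 0.1992 0.1   ] 0.099 141.5
245.79730033874512 228.78378295898438 (16.27549934387207, 46.68931579589844) 80.53767395019531
[[0.5204293  0.42911873 0.012     ]]
[[246.80261776 229.20901557]]
```

{"op": "send_rows", "data": {"deltas": [[0.5, -0.055, 0.16, 0.15, 0, 0, 0], [0.5, -0.055, 0.16, 0.35, 0, 0, 0], [0.5, -0.055, 0.16, 0.55, 0, 0, 0], [0.5, -0.055, 0.16, 0.58, 0, 0, 0], [0.5, -0.055, 0.16, 0.58, 0, 0, 0], [0.5, -0.055, 0.16, 0.58, 0, 0, 0]]}}

```text
clock: 7.02
tcp_pos: [0.5234, 0.4275, 0.0745]
orientation: [0.341, 3.122, 0.001]
contact_force: [0.3, 1.0, 0.4]
grip_width: 0.0425
```

Run:
```python
from h import *
o=r.get_obs();print(o['tcp_pos'],o['grip_width'])
delta(o,[.521,.427,.014],77.5)
s=grab('scene')['pixels']
cv2.imwrite('pics/c4.png',cv2.resize(s[140:290,180:330],None,fx=3.5,fy=3.5,interpolation=cv2.INTER_CUBIC)[:,:,::-1])
```

```text
[0.52338829 0.42750173 0.07451991] 0.04246817209456026
[0.0152, -0.007, 0.4034, 0.0002, 0.0003, 0.0001]
```

View pics/c4.png

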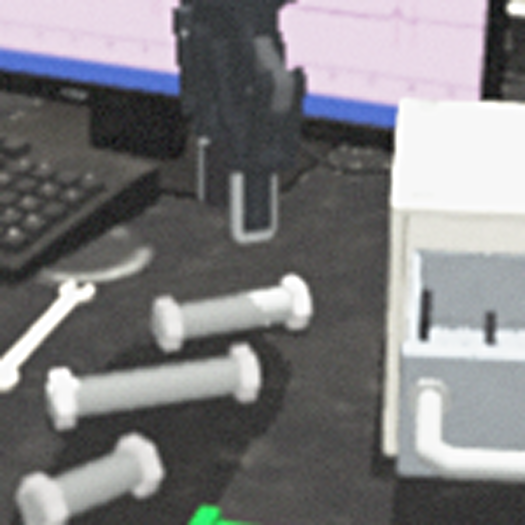

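The open fingers (crop 253,235) hang above the middle column (crop 232,312), so the descent is clear.

{"op": "send_rows", "data": {"deltas": [[0.5, 0.01, -0.007, 0.1, 0, 0, 0], [0.5, 0.015, -0.007, 0.2, 0, 0, 0], [0.5, 0.015, -0.007, 0.3, 0, 0, 0], [0.5, 0.015, -0.007, 0.36, 0, 0, 0], [0.5, 0.015, -0.007, 0.4, 0, 0, 0], [0.5, 0.015, -0.007, 0.4, 0, 0, 0], [0.5, 0.015, -0.007, 0.4, 0, 0, 0]]}}

```text
clock: 7.65
tcp_pos: [0.5203, 0.4277, 0.0134]
orientation: [0.34, 3.123, 0.0]
contact_force: [0.3, -0.1, -0.3]
grip_width: 0.0429
```

{"op": "send_rows", "data": {"deltas": [[0.3, 0, 0, 0, 0, 0, 0], [0.0, 0, 0, 0, 0, 0, 0], [0.0, 0, 0, 0, 0, 0, 0], [0.0, 0, 0, 0, 0, 0, 0], [0.0, 0, 0, 0, 0, 0, 0], [0.0, 0, 0, 0, 0, 0, 0]], "squeeze": 50}}

```text
clock: 8.15
tcp_pos: [0.5206, 0.428, 0.0141]
orientation: [0.34, 3.122, 0.002]
contact_force: [-1.0, -0.8, 6.4]
grip_width: 0.0161
```

{"op": "send_rows", "data": {"deltas": [[0.0, 0, 0, -0.05, 0, 0, 0], [0.0, 0, 0, -0.15, 0, 0, 0], [0.0, 0, 0, -0.35, 0, 0, 0], [0.0, 0, 0, -0.6, 0, 0, 0], [0.0, 0, 0, -0.85, 0, 0, 0], [0.0, 0, 0, -1, 0, 0, 0], [0.0, 0, 0, -1, 0, 0, 0], [0.0, 0, 0, -1, 0, 0, 0]]}}

```text
clock: 8.82
tcp_pos: [0.5208, 0.4283, 0.1659]
orientation: [0.339, 3.121, 0.005]
contact_force: [0.7, -0.1, -1.7]
grip_width: 0.0162
```

Run:
```python
from h import *
o=r.get_obs();print(o['tcp_pos'],o['grip_width'],o['contact_force'])
a=o['tcp_pos'];P=delta(o,[.526,.313,.185],64);P=delta(P,[.533,.1985,.185],50.7)
```

```text
[0.52082577 0.42828342 0.1659111 ] 0.016181370921404946 [ 0.72286979 -0.0955504  -1.66682583]
[-0.1992, -0.7427, -0.1294, 0.0012, 0.0006, 0.0755]
[-0.3766, -0.6656, 0.0, 0.0, 0.0, 0.0739]
```

{"op": "send_rows", "data": {"deltas": [[0, 0, 0, -0.13, 0, 0, 0], [0, -0.05, -0.2, -0.13, 0, 0, 0.02], [0, -0.1, -0.37, -0.13, 0, 0, 0.04], [0, -0.15, -0.56, -0.13, 0, 0, 0.06], [0, -0.2, -0.74, -0.13, 0, 0, 0.0755], [0, -0.2, -0.74, -0.13, 0, 0, 0.0755]]}}

```text
clock: 9.32
tcp_pos: [0.5259, 0.3044, 0.1812]
orientation: [-0.722, -3.057, 0.011]
contact_force: [1.1, -1.4, -1.4]
grip_width: 0.0164
```

{"op": "send_rows", "data": {"deltas": [[0, -0.09, -0.17, 0, 0, 0, 0.02], [0, -0.18, -0.33, 0, 0, 0, 0.04], [0, -0.28, -0.5, 0, 0, 0, 0.06], [0, -0.377, -0.666, 0, 0, 0, 0.074], [0, -0.377, -0.666, 0, 0, 0, 0.074], [0, -0.377, -0.666, 0, 0, 0, 0.074], [0, -0.377, -0.666, 0, 0, 0, 0.074]]}}

```text
clock: 9.9
tcp_pos: [0.5318, 0.1987, 0.1819]
orientation: [-1.055, -2.958, 0.001]
contact_force: [-0.2, 0.2, -0.5]
grip_width: 0.0162
```

Run:
```python
from h import *
o=r.get_obs();print(o['tcp_pos'],o['grip_width'],o['contact_force'])
P=delta(o,[.533,.1985,.185],50.7);delta(o,[.533,.1985,.12],50.7);delta(o,[.533,.1985,.094],50.7)
s=grab('scene')['pixels'];d=grab('top')['pixels']
f=lambda a:cv2.resize(a,(390,390),interpolation=cv2.INTER_CUBIC)
cv2.imwrite('pics/c5.png',np.hstack([f(s[150:280,270:400]),f(d[120:250,270:400])])[:,:,::-1])
```

```text
[0.53184833 0.19870127 0.18186448] 0.016217790725388627 [-0.21322051  0.19758679 -0.46733511]
[-0.0068, 0.0038, -0.0209, -0.0004, -0.0004, 0.0002]
[-0.0073, 0.0043, 0.4124, -0.0004, -0.0004, 0.0002]
[-0.0075, 0.0045, 0.5858, -0.0004, -0.0004, 0.0002]
```

View pics/c5.png

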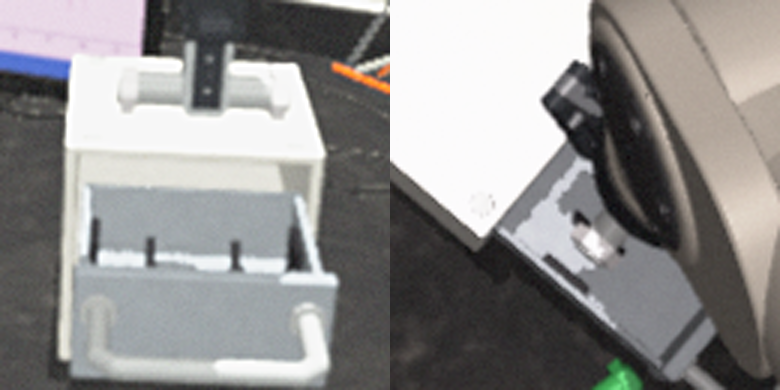

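The column is held level and centred: its ends are at crop (125,92) and (280,92), with the fingers at 205. It hangs above the cradle, so I lower it.

{"op": "send_rows", "data": {"deltas": [[0, -0.007, 0.004, 0.1, 0, 0, 0], [0, -0.007, 0.004, 0.22, 0, 0, 0], [0, -0.007, 0.004, 0.33, 0, 0, 0], [0, -0.007, 0.004, 0.41, 0, 0, 0], [0, -0.007, 0.004, 0.41, 0, 0, 0], [0, -0.007, 0.004, 0.41, 0, 0, 0]]}}

```text
clock: 10.5
tcp_pos: [0.5333, 0.1986, 0.1206]
orientation: [-1.055, -2.958, 0.001]
contact_force: [-0.0, -0.0, -0.3]
grip_width: 0.0161
```

Run:
```python
from h import *
o=r.get_obs();print(o['tcp_pos'],o['grip_width'],o['contact_force'])
delta(o,[.533,.1985,.094],50.7)
s=grab('scene')
c,q=np.cos(np.radians(50.7)),np.sin(np.radians(50.7));Y=np.array([-q,c,0]);C=np.array([.533,.1985,.118])
print(proj(s,[C+.0425*Y,C-.0425*Y,C+[0,0,-.015]+.0485*Y,C+[0,0,-.015]-.0485*Y]).round(1).tolist())
cv2.imwrite('pics/c6.png',cv2.resize(s['pixels'][170:270,280:390],None,fx=6,fy=6,interpolation=cv2.INTER_CUBIC)[:,:,::-1])
```

```text
[0.53330692 0.19857576 0.12061467] 0.01609943124065169 [-0.01942676 -0.04190713 -0.25950663]
[0.0011, -0.0015, 0.1774, -0.0004, -0.0002, 0.0003]
[[308.0, 217.1], [364.6, 219.4], [303.6, 226.0], [367.7, 228.6]]
```

View pics/c6.png

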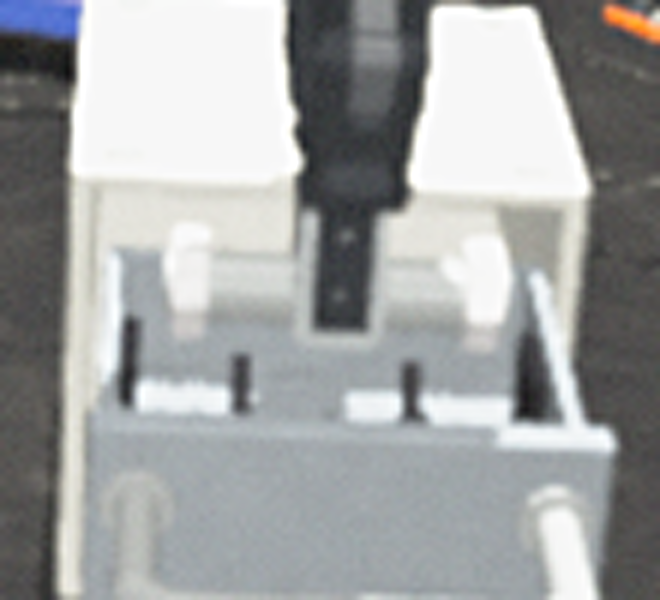

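The column spans crop 165 to 510, between the stops at about 132 and 530, so both ends clear. I lower it the rest of the way.

{"op": "send_rows", "data": {"deltas": [[0, 0, 0, 0.05, 0, 0, 0], [0, 0, 0, 0.1, 0, 0, 0], [0, 0, 0, 0.14, 0, 0, 0], [0, 0, 0, 0.16, 0, 0, 0], [0, 0, 0, 0.175, 0, 0, 0], [0, 0, 0, 0.175, 0, 0, 0]]}}

```text
clock: 11.05
tcp_pos: [0.5334, 0.1978, 0.0943]
orientation: [-1.057, -2.958, 0.001]
contact_force: [0.5, 0.8, -1.2]
grip_width: 0.016
```

{"op": "send_rows", "data": {"deltas": [[0, 0, 0, 0.007, 0, 0, 0], [0, 0, 0, 0.013, 0, 0, 0], [0, 0, 0, 0.013, 0, 0, 0]]}}

```text
clock: 11.3
tcp_pos: [0.5338, 0.1977, 0.0931]
orientation: [1.057, 2.958, -0.0]
contact_force: [-0.9, -1.0, 1.0]
grip_width: 0.0159
```

{"op": "send_rows", "data": {"deltas": [[0, 0, 0, 0.007, 0, 0, 0], [0, 0, 0, 0.013, 0, 0, 0], [0, 0, 0, 0.013, 0, 0, 0]]}}

```text
clock: 11.55
tcp_pos: [0.5348, 0.1988, 0.0926]
orientation: [1.056, 2.957, 0.004]
contact_force: [-2.9, -0.1, 12.7]
grip_width: 0.016
```

{"op": "send_rows", "data": {"deltas": [[0.1, 0, 0, -0.01, 0, 0, 0], [0.2, 0, 0, -0.01, 0, 0, 0], [0.3, 0, 0, -0.01, 0, 0, 0], [0.4, 0, 0, -0.01, 0, 0, 0], [0.4, 0, 0, -0.01, 0, 0, 0], [0.4, 0, 0, -0.01, 0, 0, 0], [0.4, 0, 0, -0.06, 0, 0, 0], [0.4, 0, 0, -0.2, 0, 0, 0], [0.4, 0, 0, -0.4, 0, 0, 0], [0.4, 0, 0, -0.65, 0, 0, 0], [0.4, 0, 0, -0.7, 0, 0, 0], [0.4, 0, 0, -0.7, 0, 0, 0]]}}

```text
clock: 12.55
tcp_pos: [0.5359, 0.1991, 0.1995]
orientation: [1.055, 2.954, 0.008]
contact_force: [0.3, -0.1, 0.0]
grip_width: 0.0341
```

Run:
```python
from h import *
o=r.get_obs();print(o['tcp_pos'],o['grip_width'],o['contact_force'])
P=delta(o,[.4487,.0975,.198],50.6);delta(P,[.4487,.0987,.0915],50.6)
s=grab('scene')
cv2.imwrite('pics/c7.png',cv2.resize(s['pixels'][170:270,280:390],None,fx=6,fy=6,interpolation=cv2.INTER_CUBIC)[:,:,::-1])
```

```text
[0.53594172 0.19907712 0.19952778] 0.03408309146970032 [ 0.30574296 -0.14543076  0.02533093]
[0.021, -0.8925, 0.0042, 0.0021, 0.0008, 0.0005]
[0.0051, 0.0062, 0.71, 0.0, 0.0, 0.0]
```

View pics/c7.png

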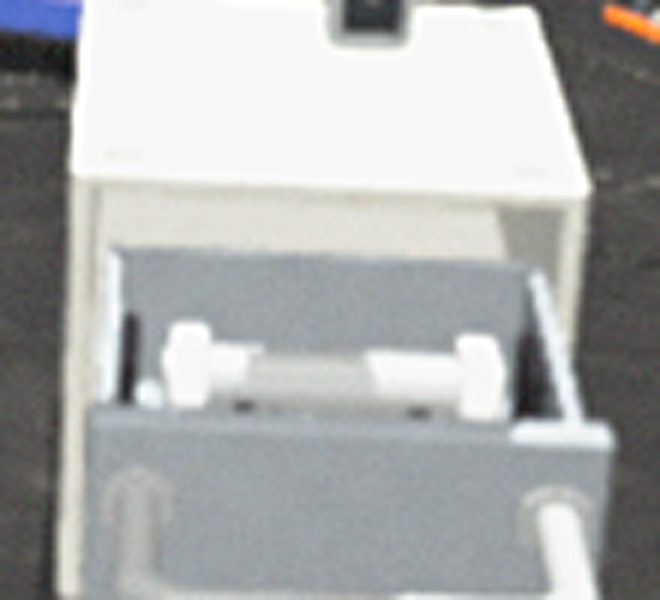

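The column lies level in the saddles, spanning crop 165 to 508, between the stops. Next I go back to the handle.

{"op": "send_rows", "data": {"deltas": [[0.4, 0, -0.2, 0, 0, 0, 0], [0.4, 0.01, -0.4, 0, 0, 0, 0], [0.4, 0.02, -0.6, 0, 0.002, 0, 0], [0.4, 0.021, -0.8, 0, 0.002, 0, 0], [0.4, 0.021, -0.89, 0.004, 0.002, 0, 0], [0.4, 0.021, -0.89, 0.004, 0.002, 0, 0], [0.4, 0.021, -0.89, 0.004, 0.002, 0, 0]]}}

```text
clock: 13.18
tcp_pos: [0.4464, 0.0967, 0.1947]
orientation: [-1.057, -2.955, 0.01]
contact_force: [-0.0, 0.7, -0.2]
grip_width: 0.0339
```

Run:
```python
from h import *
o=r.get_obs();print(o['tcp_pos'],o['grip_width'],o['contact_force'])
delta(o,[.4487,.0987,.0915],50.6)
```

```text
[0.44638723 0.09669531 0.19467881] 0.03388120507327061 [-0.02407843  0.69316529 -0.22061806]
[-0.0039, 0.0248, 0.6877, -0.0022, -0.0002, 0.0003]
```

{"op": "send_rows", "data": {"deltas": [[0.4, 0, 0.02, 0.15, 0, 0, 0], [0.4, -0.004, 0.022, 0.33, 0, 0, 0], [0.4, -0.004, 0.022, 0.5, 0, 0, 0], [0.4, -0.004, 0.022, 0.6, 0, 0, 0], [0.4, -0.004, 0.022, 0.685, 0, 0, 0], [0.4, -0.004, 0.022, 0.685, 0, 0, 0], [0.4, -0.004, 0.022, 0.685, 0, 0, 0]]}}

```text
clock: 13.77
tcp_pos: [0.4492, 0.0993, 0.0918]
orientation: [-1.054, -2.956, 0.011]
contact_force: [1.2, -0.6, -0.6]
grip_width: 0.0341
```

{"op": "send_rows", "data": {"deltas": [[0.2, 0, 0, 0, 0, 0, 0], [0.0, 0, 0, 0, 0, 0, 0], [0.0, 0, 0, 0, 0, 0, 0], [0.0, 0, 0, 0, 0, 0, 0], [0.0, 0, 0, 0, 0, 0, 0], [0.0, 0, 0, 0, 0, 0, 0]], "squeeze": 40}}

```text
clock: 14.27
tcp_pos: [0.4499, 0.0991, 0.0934]
orientation: [-1.056, -2.958, 0.006]
contact_force: [0.7, 3.1, 5.3]
grip_width: 0.0083
```

{"op": "send_rows", "data": {"deltas": [[0, 0, 0.02, 0, 0, 0, 0], [0, 0, 0.06, 0, 0, 0, 0], [0, 0, 0.11, 0, 0, 0, 0], [0, 0, 0.17, 0, 0, 0, 0], [0, 0, 0.23, 0, 0, 0, 0], [0, 0, 0.29, 0, 0, 0, 0], [0, 0, 0.35, 0, 0, 0, 0], [0, 0, 0.41, 0, 0, 0, 0], [0, 0, 0.47, 0, 0, 0, 0], [0, 0, 0.53, 0, 0, 0, 0], [0, 0, 0.59, 0, 0, 0, 0], [0, 0, 0.64, 0, 0, 0, 0], [0, 0, 0.68, 0, 0, 0, 0], [0, 0, 0.71, 0, 0, 0, 0], [0, 0, 0.73, 0, 0, 0, 0], [0, 0, 0.74, 0, 0, 0, 0], [0, 0, 0.74, 0, 0, 0, 0]]}}

```text
clock: 15.68
tcp_pos: [0.5202, 0.1845, 0.0934]
orientation: [-1.057, -2.958, 0.007]
contact_force: [-1.5, -1.3, 12.1]
grip_width: 0.0082
```

{"op": "send_rows", "data": {"deltas": [[0, 0, 0.01, 0, 0, 0, 0], [0, 0, 0.02, 0, 0, 0, 0], [0, 0, 0.03, 0, 0, 0, 0], [0, 0, 0.03, 0, 0, 0, 0]]}}

```text
clock: 16.02
tcp_pos: [0.5224, 0.1873, 0.0934]
orientation: [-1.057, -2.956, 0.009]
contact_force: [-3.8, -1.0, 16.9]
grip_width: 0.0086
```

{"op": "send_rows", "data": {"deltas": [[0, 0, 0.01, 0, 0, 0, 0], [0, 0, 0.02, 0, 0, 0, 0], [0, 0, 0.02, 0, 0, 0, 0]]}}

```text
clock: 16.27
tcp_pos: [0.5225, 0.1873, 0.0933]
orientation: [-1.058, -2.953, 0.016]
contact_force: [-8.9, -7.0, 23.9]
grip_width: 0.0084
```

{"op": "send_rows", "data": {"deltas": [[0, 0, 0.01, 0, 0, 0, 0], [0, 0, 0.02, 0, 0, 0, 0], [0, 0, 0.02, 0, 0, 0, 0]]}}

```text
clock: 16.52
tcp_pos: [0.5224, 0.1873, 0.0932]
orientation: [-1.058, -2.949, 0.023]
contact_force: [-15.5, -12.1, 32.9]
grip_width: 0.0085
```

{"op": "send_rows", "data": {"deltas": [[0, 0, -0.035, 0, 0, 0, 0], [0, 0, -0.035, 0, 0, 0, 0], [0.2, 0, -0.035, 0, 0, 0, 0], [0.4, 0, -0.035, 0, 0, 0, 0], [0.4, 0, -0.035, 0, 0, 0, 0], [0.4, 0, -0.035, 0, 0, 0, 0], [0.4, 0, -0.035, -0.1, 0, 0, 0], [0.4, 0, -0.035, -0.3, 0, 0, 0], [0.4, 0, -0.035, -0.5, 0, 0, 0], [0.4, 0, -0.035, -0.75, 0, 0, 0], [0.4, 0, -0.035, -0.8, 0, 0, 0], [0.4, 0, -0.035, -0.8, 0, 0, 0]]}}

```text
clock: 17.52
tcp_pos: [0.5247, 0.1896, 0.2147]
orientation: [1.056, 2.957, -0.003]
contact_force: [-0.1, -0.1, -0.5]
grip_width: 0.034
```

Run:
```python
from h import *
o=r.get_obs();print(o['tcp_pos'],o['grip_width'],o['contact_force'],o['qvel'].round(3))
s=grab('scene')
c,q=np.cos(np.radians(50.6)),np.sin(np.radians(50.6));X=np.array([c,q,0]);O=np.array([.563,.2343,.099])
print('bar shut / 5mm open px',proj(s,[O-.061*X,O-.066*X]).round(1).tolist())
g=s['pixels'].min(2).astype(int)
for u in(325,336,345):print(u,g[222:246,u].tolist())
cv2.imwrite('pics/c8.png',cv2.resize(s['pixels'][150:320,170:390],None,fx=3.4,fy=3.4,interpolation=cv2.INTER_CUBIC)[:,:,::-1])
```

```text
[0.5247365  0.18964473 0.21465945] 0.033981584834202286 [-0.07753207 -0.12383081 -0.5116608 ] [ 0.003  0.051 -0.01   0.062 -0.008 -0.038  0.005]
bar shut / 5mm open px [[336.2, 233.8], [336.4, 235.3]]
325 [155, 157, 156, 158, 155, 156, 156, 152, 169, 198, 211, 204, 197, 176, 162, 152, 152, 151, 152, 160, 150, 150, 151, 152]
336 [156, 160, 154, 153, 153, 155, 155, 154, 151, 173, 200, 208, 201, 188, 166, 154, 147, 154, 161, 163, 153, 146, 148, 149]
345 [155, 154, 155, 157, 158, 155, 155, 151, 161, 226, 251, 249, 241, 219, 176, 158, 152, 152, 153, 156, 159, 154, 149, 151]
```

View pics/c8.png

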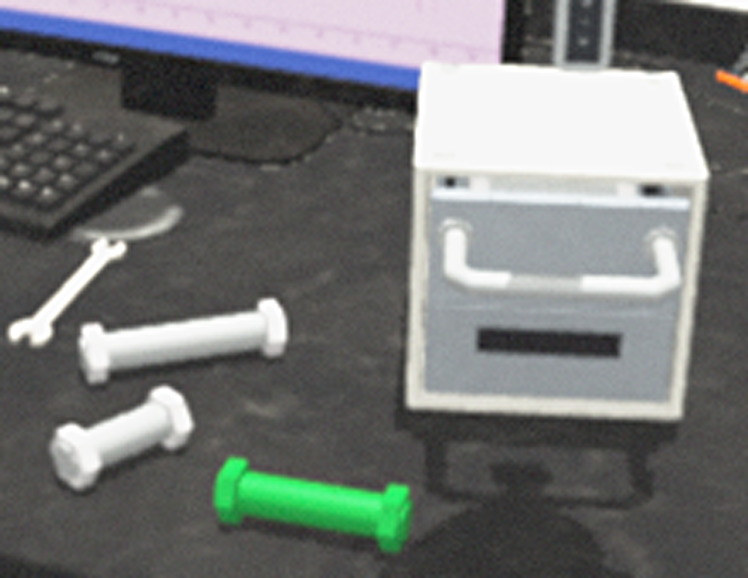

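The drawer is shut: its bar is at row 233, against a predicted 233.8. The column shows inside through the slot, and the other columns are where they were. I'm handing in.

```bash
python3 -c "
from h import *
print(r.hand_in())"
```

```text
the job is handed in; nothing more can be done
None
```

I pulled the top drawer to its stop, laid the middle column in the cradle, pushed the drawer shut with the column in it, and handed the job in at about 17.6 s.

- **Column choice:** I took the one measured at 87 mm (85 mm nominal); the others measured 67 and 107 mm.
- **Drawer out:** motion stopped and the pull force rose to about 25 N, so it was at its stop.
- **Column in the cradle:** the picture after release showed it level in the saddles, clear of both end stops.
- **Drawer shut:** it travelled 115 mm back and stopped against a push of about 20 N. The last picture showed the handle bar within 1 pixel of the predicted shut position.
- **Other items:** the short, long and green columns appear unmoved in the last picture, and the gripper was clear of everything.

No check failed. Two small disagreements came up:

- **Starting opening:** the camera put it at about 5 mm, while the pull suggested about 2 mm.
- **Wrist force:** it read up to 33 N upward during the last push on the gripped handle, well under the 120 N wrist limit.

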